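# Flip the tags of the covered crucibles to 'ready'

### The arm

A 6-joint arm with a two-finger parallel gripper is mounted at the origin on a cart in front of the work surface, level with it; the furniture and walls round the work are solid. World frame = base frame: x ahead of the robot, y to its left, z up, the work surface at z = 0. Lengths are in m, angles in rad, forces in N, time in s.
With the tool pointing down it reaches from about 0.25 to 0.775 m from the base axis. Payload 4 kg.
Tool frame: the origin (TCP) lies on the centre line of the jaws, within the pads' length; the fingertips stand 14 mm ahead of it and the grasp point (between the pads) lies 5 mm behind it (robot.tcp_to_tips is the distance from the TCP to the fingertips, in m); z points along the fingers, y is the line along which they close (so a half turn about z gives the same grasp; the last joint's range is limited). The gripper opens to 94 mm and grips with 3 to 60 N. Pads are 16 mm wide; open, the fingers measure 119 mm over their backs; the gripper's body (75 mm by 177 mm) begins 78 mm behind the grasp point.
Start: joints at [-1.413, 0.087, 1.371, -0, 1.684, -0.103], TCP at [0.142, -0.531, 0.22] pointing down, gripper open.
Joint ranges: [-3.1, 3.1], [-0.76, 2.03], [0.27, 2.55], [-1.08, 4.22], [0.17, 2.65], [-2.57, 2.57]. Speed limits (rad/s): [2.79, 2.79, 3.14, 3.14, 3.14, 3.14].

### API

Orientations are given as [roll, pitch, yaw] about the fixed x, y, z axes, in that order (R = Rz(yaw) Ry(pitch) Rx(roll)).
In Python, from bench import robot gives the robot as it stands.
- The arm moves only by the tool carry_out, never from a script. Its argument "increments" is a list of rows, each a list of 3 entries, a list of its own where there are three numbers: the closure in counts, from 0 (fully open) to 255 (shut), then the shift along the tool's x, y, z in mm, then the turn about the tool's z in degrees. In form: [[fingers, [dx, dy, dz], twist], ...]. A call has 1 to 8 rows; each row shifts and turns the commanded pose from where the row before left it, along the tool's axes as they then stand; what a row does not reach is not made up. A row lasts 1/10 s, in which the tool goes at most 50 mm and 8.59 degrees, less where a joint would pass 70% of its speed; a pose out of reach is approached as far as the arm can. A call with a gripper value outside its range is refused whole. The fingers move at their own pace and stop on an object; the grip force is fixed at half the most. Time passes only in rows, so rows that do not move let the fingers close. It gives the time, the measured TCP pose, the force, the opening and the grip force at its end, in the units of the state.
- robot.get_obs(): the state, without advancing time (a new reading comes with each control period).
- robot.snapshot(name): name is "scene" or "top" or "wrist"; returns the picture (384x512x3 uint8, blue, green, red); there is no depth.
- robot.get_calibration(name): a dict with "vfov" (degrees; the focal length in pixels is half the picture's height over the tangent of half this angle, whatever the lens; pixels are square), "cx", "cy" (the principal point, pixels), "T" (4x4, takes a point from camera to world coordinates). Camera axes: x right, y down, z forward; pixel columns grow to the right and rows downward; lengths in m; the calibration is good to about 2 mm. A picture is of the moment at which its call begins: read the wrist's pose just before it. get_calibration takes no time and is no camera call; for the wrist camera it gives the pose at the moment of the call.
- robot.close_job(): hands the job in; it is judged then, once.
The state is a dict: "time": time; "joint_positions": joint angles; "qvel": joint speeds; "joint_torque": joint torques, N m; "tool_pos": TCP position; "ee_rot": TCP orientation; "wrist_force": force on the tool from outside, world axes, zero at the start; "wrist_torque": the same for the moment, N m; "width": finger opening in m; "finger_force": force on a finger pad.
Only numpy, scipy, OpenCV 4.12 (cv2) and the standard library are available. Lean on these libraries where they do the work, as an engineer would, in place of code of your own. Each camera call takes 0.05 s, during which the arm holds its last target. There are 200 camera calls.

### The job

Three crucibles wait on the furnace stand, each with a flip tag in front of it, tipped back to show an open ring. For each crucible that has its lid on, gently push its tag over its hinge towards you with a fingertip, without gripping it, until it lies flat on the lower half of the panel and shows its tick. Leave the open crucible's tag as it is, and do not disturb the crucibles or the things lying about.

Things in the scene. Friction and masses are not known exactly. Their poses are not given: they have to be found in the camera images.
- stand: Fixed folded-steel crucible stand, 330 mm wide; x from -59 to +189 mm in its own frame. Origin on the worktop straight below the tags' hinge line, at mid width; x away from the robot to the crucibles, y to the left, z up. Tags at y = +105 (left), 0 (middle), -105 mm (right); each belongs to the crucible seat straight behind it at x = 138 mm. Crucible tops reach 130 mm above the worktop.
- hinge_mid (a point): Middle of the hinge line, 88 mm above the stand's origin; the line runs along the stand's y. The panel under the tags slopes 40 deg, rising away from the robot: lower edge at x = -59, z = 28 mm, upper edge at x = 39, z = 110 mm of the stand's frame, its face 7 mm below the hinge line. A tipped-back tag sticks out 32 mm beyond the upper edge, with 50 mm free to the crucibles behind.
- left_tag (a joint): Angle of the left tag, rad. 0: tipped back on the upper panel, pointing up and away from the robot at 40 deg, open ring showing; 3.14: over towards the robot, flat on the lower panel, tick showing; stops at both. White leaf 56 mm wide, 4 thick, 62 mm long from the pin, then a thumb tab 26 wide, 14 long. Stiff hinge, 0.05 N m (1 N at the tab): it stays where it is left.
- left_tab (a point): Outer end of the left tag's thumb tab, mid width and thickness; moves with the tag. 76 mm from the pin: in the stand's frame x = 76 cos(40 deg + angle), y = +105, z = 88 + 76 sin(40 deg + angle) mm (58 and 137 mm when tipped fully back).
- middle_tag (a joint): Angle of the middle tag, rad. 0: tipped back on the upper panel, pointing up and away from the robot at 40 deg, open ring showing; 3.14: over towards the robot, flat on the lower panel, tick showing; stops at both. White leaf 56 mm wide, 4 thick, 62 mm long from the pin, then a thumb tab 26 wide, 14 long. Stiff hinge, 0.05 N m (1 N at the tab): it stays where it is left.
- middle_tab (a point): Outer end of the middle tag's thumb tab, mid width and thickness; moves with the tag. 76 mm from the pin: in the stand's frame x = 76 cos(40 deg + angle), y = 0, z = 88 + 76 sin(40 deg + angle) mm (58 and 137 mm when tipped fully back).
- right_tag (a joint): Angle of the right tag, rad. 0: tipped back on the upper panel, pointing up and away from the robot at 40 deg, open ring showing; 3.14: over towards the robot, flat on the lower panel, tick showing; stops at both. White leaf 56 mm wide, 4 thick, 62 mm long from the pin, then a thumb tab 26 wide, 14 long. Stiff hinge, 0.05 N m (1 N at the tab): it stays where it is left.
- right_tab (a point): Outer end of the right tag's thumb tab, mid width and thickness; moves with the tag. 76 mm from the pin: in the stand's frame x = 76 cos(40 deg + angle), y = -105, z = 88 + 76 sin(40 deg + angle) mm (58 and 137 mm when tipped fully back).
- crucible_1: The open crucible: pale ceramic cup without lid, 48 mm wide, 42 mm high. Loose, 0.06 kg, standing upright with its foot in a shallow round seat of the stand; origin at the centre of its underside, z up. It may be in any of the three seats.
- crucible_2: A crucible with its lid on (brown ceramic, domed lid with a small knob), 50 mm wide, 57 mm high. Loose, 0.06 kg, standing upright with its foot in a shallow round seat of the stand; origin at the centre of its underside, z up. It may be in any of the three seats.
- crucible_3: A crucible with its lid on (pale ceramic, lid with a small knob), 50 mm wide, 57 mm high. Loose, 0.06 kg, standing upright with its foot in a shallow round seat of the stand; origin at the centre of its underside, z up. It may be in any of the three seats.
- crucible_tongs: Bystander: steel tongs lying flat on the worktop left of the stand, 81 x 241 x 8 mm; origin under its middle.
- powder_jar: Bystander: white screw-top jar with a red lid, 65 mm wide, 80 mm high, standing left of the stand; origin at the centre of its underside.
- spatula: Bystander: thin double-ended spatula, 198 mm long, lying on the worktop right of the stand; origin under its middle.
Not all that is in view belongs to the job. Leave any yellow look-alike of the crucible_3 alone.

How it is judged:
At the end, for the whole second after the job is handed in: The tags in front of the two lidded crucibles lie over at 3.0 rad or more (within 8 degrees of flat on the lower panel), the open crucible's tag is still within 0.3 rad of its upper rest, the tags are still, and every crucible stands upright in its seat within 12 mm of where it was (((y of crucible_1 in the frame of stand above 0.06 m and value of joint left_tag below 0.3 rad and value of joint each of middle_tag, right_tag above 3 rad) or (y of crucible_1 in the frame of stand between -0.06 and 0.06 m and value of joint middle_tag below 0.3 rad and value of joint each of left_tag, right_tag above 3 rad) or (y of crucible_1 in the frame of stand below -0.06 m and value of joint right_tag below 0.3 rad and value of joint each of left_tag, middle_tag above 3 rad)) and distance of each of crucible_1, crucible_2, crucible_3 from where it was at the start of the episode below 0.012 m and angle between each of crucible_1, crucible_2, crucible_3's own z axis and vertical below 0.15 rad and velocity of joint left_tag between -0.1 and 0.1 rad/s and velocity of joint middle_tag between -0.1 and 0.1 rad/s and velocity of joint right_tag between -0.1 and 0.1 rad/s); the robot touches nothing.
It fails at once if the open crucible's tag is tipped over (more than 0.5 rad from its upper rest) ((y of crucible_1 in the frame of stand above 0.06 m and value of joint left_tag above 0.5 rad) or (y of crucible_1 in the frame of stand between -0.06 and 0.06 m and value of joint middle_tag above 0.5 rad) or (y of crucible_1 in the frame of stand below -0.06 m and value of joint right_tag above 0.5 rad)).
It fails at once if a crucible is lifted, tilted or shifted in its seat (12 mm, 0.3 rad) (distance of any of crucible_1, crucible_2, crucible_3 from where it was at the start of the episode above 0.012 m or angle between any of crucible_1, crucible_2, crucible_3's own z axis and vertical above 0.3 rad).
It fails at once if a tag is pushed, pressed or squeezed with more than 25 N (contact force between any of left_tag, middle_tag, right_tag and the fingers above 25 N).
It fails at once if a tag is gripped (touched while its leaf is between the two fingers) ((contact force between left_tag and the fingers above 0.5 N and x of the grasp point in the frame of left_tag between 0.01 and 0.08 m and y of the grasp point in the frame of left_tag between -0.028 and 0.028 m and z of the grasp point in the frame of left_tag between -0.004 and 0.004 m) or (contact force between middle_tag and the fingers above 0.5 N and x of the grasp point in the frame of middle_tag between 0.01 and 0.08 m and y of the grasp point in the frame of middle_tag between -0.028 and 0.028 m and z of the grasp point in the frame of middle_tag between -0.004 and 0.004 m) or (contact force between right_tag and the fingers above 0.5 N and x of the grasp point in the frame of right_tag between 0.01 and 0.08 m and y of the grasp point in the frame of right_tag between -0.028 and 0.028 m and z of the grasp point in the frame of right_tag between -0.004 and 0.004 m)).
It fails at once if the tongs, the jar or the spatula is moved by more than 20 mm (distance of any of crucible_tongs, powder_jar, spatula from where it was at the start of the episode above 0.02 m).
It also fails if it takes over 58 s, if anything falls off the work surface, if the arm or the gripper's body presses on something with over 40 N, if the wrist force passes 120 N, or if a joint passes its speed limit or range.

## Working session

There is one attempt and no reset: what is moved stays moved. The work goes in short steps, Python scripts to look and compute and a tool call to move; the robot and the scene stay as the last step left them, time stands still between calls to the robot, and variables do not carry over. Pictures are saved under pics/ and viewed, at most 10 in all, crops included, and the job is handed in when it is done.

Besides the shell and the picture viewer there is one more tool, called after "Request:" as name([rows], argument=value, ...), one row to a line, values as JSON. carry_out: Moves the arm, as the interface text tells. Its arguments: {"type":"object","properties":{"increments":{"type":"array","items":{"type":"array"}}},"required":["increments"]}

```bash
mkdir -p pics; python3 - <<'E'
from bench import robot
import cv2,numpy as np
for n in("scene","top"):
    im=robot.snapshot(n); cv2.imwrite(f"pics/{n}0.png",im)
    c=robot.get_calibration(n); print(n,c["vfov"],c["cx"],c["cy"],np.round(c["T"],3).tolist())
o=robot.get_obs(); print(o["time"],o["tool_pos"],o["ee_rot"],o["width"])
E
```

```text
scene 42.072879306266486 251.45087256077477 192.4661961247189 [[0.83, -0.414, 0.374, 0.061], [-0.558, -0.594, 0.579, -0.771], [-0.018, -0.689, -0.724, 1.141], [0.0, 0.0, 0.0, 1.0]]
top 45.05964576924639 256.4174857156202 195.9775740497712 [[0.018, -0.999, 0.046, 0.519], [-1.0, -0.018, 0.012, 0.032], [-0.011, -0.046, -0.999, 1.404], [0.0, 0.0, 0.0, 1.0]]
0.1 [ 0.14174639 -0.53094204  0.2184282 ] [-3.13960321e+00 -2.12726990e-04  2.60789704e-01] 0.09408214681528794
```

View pics/scene0.png

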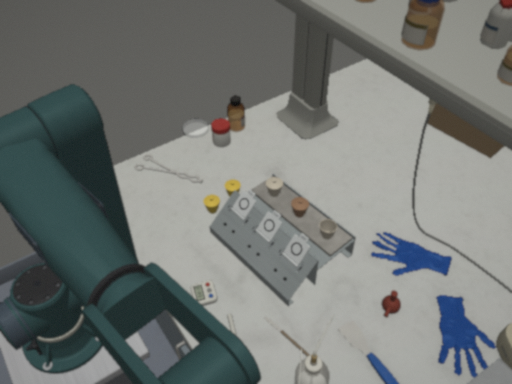

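View pics/top0.png

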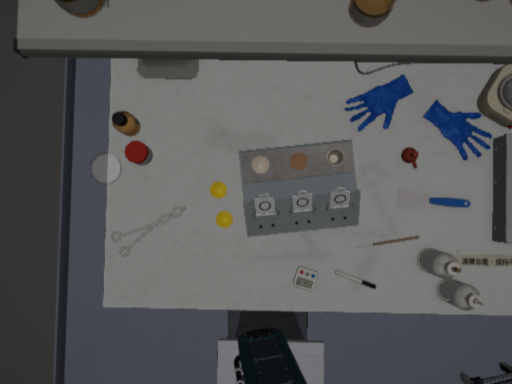

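```bash
cat >h.py <<'E'
from bench import robot
import cv2,numpy as np
def ray(n,uv,z,c=None):
    c=c or robot.get_calibration(n); f=192/np.tan(np.radians(c["vfov"]/2)); T=np.array(c["T"])
    d=T[:3,:3]@np.array([(uv[0]-c["cx"])/f,(uv[1]-c["cy"])/f,1]); o=T[:3,3]
    return o+d*(z-o[2])/d[2]
E
python3 - <<'E'
from h import *
a=cv2.imread("pics/top0.png"); b=cv2.imread("pics/scene0.png")
A=cv2.resize(a[130:245,228:368],(800,600*1),interpolation=cv2.INTER_CUBIC)[:, :]
B=cv2.resize(b[160:305,200:365],(680,598),interpolation=cv2.INTER_CUBIC)
A=cv2.resize(a[130:245,228:368],None,fx=2.85,fy=2.85,interpolation=cv2.INTER_CUBIC)
B=cv2.resize(b[165:305,200:365],None,fx=2.4,fy=2.4,interpolation=cv2.INTER_CUBIC)
h=max(A.shape[0],B.shape[0]);o=np.zeros((h,A.shape[1]+B.shape[1],3),np.uint8);o[:A.shape[0],:A.shape[1]]=A;o[:B.shape[0],A.shape[1]:]=B
cv2.imwrite("pics/crop.png",o); print(o.shape)
for n,im,(u0,v0,u1,v1) in(("top",a,(240,185,360,222)),("scene",b,(225,185,315,270))):
    m=np.zeros(im.shape[:2],np.uint8); m[v0:v1,u0:u1]=(im[v0:v1,u0:u1].min(2)>185)*255
    cs,_=cv2.findContours(m,0,2)
    for c in cs:
        if cv2.contourArea(c)>60:
            r=cv2.minAreaRect(c); M=cv2.moments(c);uv=(M["m10"]/M["m00"],M["m01"]/M["m00"])
            print(n,np.round(uv,1),cv2.contourArea(c),np.round(r[1],1),np.round(ray(n,uv,.112),4))
E
```

```text
(336, 795, 3)
```

View pics/crop.png

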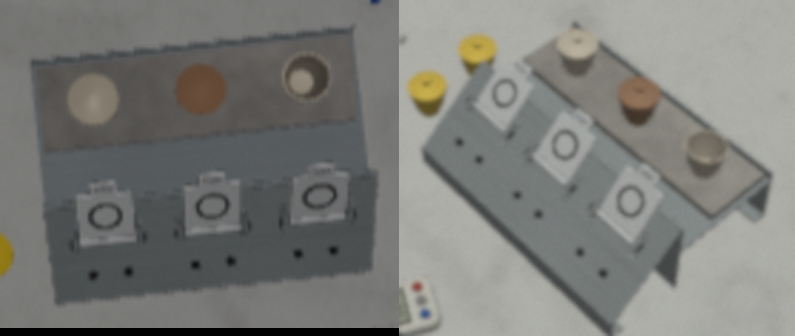

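The left (pale, top 260,165) and middle (brown, 298,161) crucibles have knobbed lids. The right one (336,157) is open and shows its inside. The yellow ones off to the left are look-alikes. So I'll flip the left and middle tags.

```bash
python3 - <<'E'
from h import *
a=cv2.imread("pics/top0.png"); b=cv2.imread("pics/scene0.png")
P={}
for n,im,(u0,v0,u1,v1) in(("top",a,(246,186,356,219)),("scene",b,(230,188,312,268))):
    g=im[v0:v1,u0:u1].min(2); t,mm=cv2.threshold(g,0,255,cv2.THRESH_OTSU); print(t)
    m=np.zeros(im.shape[:2],np.uint8); m[v0:v1,u0:u1]=mm
    cs,_=cv2.findContours(m,0,2)
    for c in sorted(cs,key=lambda c:c[:,0,0].mean()):
        if cv2.contourArea(c)>60:
            M=cv2.moments(c);uv=(M["m10"]/M["m00"],M["m01"]/M["m00"]); p=ray(n,uv,.112); P.setdefault(n,[]).append(p)
            print(n,np.round(uv,1),cv2.contourArea(c),np.round(p,4))
q=np.array(P["top"]); d=q[0]-q[2]; yaw=np.arctan2(-d[0],d[1]); print("yaw",np.degrees(yaw),np.linalg.norm(d))
for n,l in(("seatL",(260,165)),("M",(298,161)),("R",(336,157))): print(n,ray("top",l,.125).round(4))
for c in((246,235),(360,225)): print("low corner",ray("top",c,.028).round(4))
for n in P:
    o=np.mean(P[n],0)-.0265*np.array([np.cos(yaw),np.sin(yaw),0]); print(n,"stand origin",o.round(4))
o=robot.get_obs(); print(o["ee_rot"], o["tool_pos"])
E
```

```text
94.0
top [264.6 205. ] 361.0 [0.5532 0.024  0.112 ]
top [302.  201.4] 342.5 [ 0.565  -0.0803  0.112 ]
top [339.6 197.9] 333.0 [ 0.5768 -0.1849  0.112 ]
134.0
scene [235.1 262.1] 114.5 [ 0.4245 -0.1253  0.112 ]
scene [244.  202.3] 449.0 [0.5548 0.032  0.112 ]
scene [269.2 225. ] 462.0 [ 0.5649 -0.0751  0.112 ]
scene [296.5 248.3] 519.0 [ 0.5774 -0.1788  0.112 ]
scene [304.9 192.8] 130.0 [ 0.7169 -0.0361  0.112 ]
yaw 6.434288908314291 0.21021097051595325
seatL [0.6635 0.0387 0.125 ]
M [ 0.6764 -0.0664  0.125 ]
R [ 0.6894 -0.1715  0.125 ]
low corner [0.4654 0.077  0.028 ]
low corner [ 0.5013 -0.2599  0.028 ]
top stand origin [ 0.5387 -0.0834  0.112 ]
scene stand origin [ 0.5414 -0.0796  0.112 ]
[-3.13960321e+00 -2.12726990e-04  2.60789704e-01] [ 0.14174639 -0.53094204  0.2184282 ]
```

Request:
carry_out([
  [255,[0,0,-40],8.3],
  [255,[20,-45,0],0],
  [255,[20,-45,0],0],
  [255,[20,-45,0],0],
  [255,[20,-45,0],0],
  [255,[20,-45,0],0],
  [255,[20,-45,0],0],
  [255,[20,-45,0],0],
])

```text
time: 0.9
tool_pos: [0.2443, -0.2004, 0.259]
ee_rot: [-3.141, -0.0, 0.115]
wrist_force: [1.8, 0.6, -0.0]
width: 0.0335
finger_force: 0.0
```

Request:
carry_out([
  [255,[42,-21,0],0],
  [255,[42,-21,0],0],
  [255,[42,-21,0],0],
  [255,[42,-21,0],0],
  [255,[42,-21,0],0],
  [255,[42,-21,0],0],
  [255,[42,-21,0],0],
  [255,[0,0,0],0],
])

```text
time: 1.7
tool_pos: [0.522, -0.0193, 0.2562]
ee_rot: [-3.139, 0.004, 0.121]
wrist_force: [-0.8, -1.4, -0.6]
width: 0.0003
finger_force: 0.0
```

```bash
python3 - <<'E'
from h import *
o=robot.get_obs(); print(o["time"],o["tool_pos"],o["ee_rot"],o["width"],o["wrist_force"])
c=robot.get_calibration("wrist");print(c["vfov"],np.round(c["T"],3).tolist())
cv2.imwrite("pics/w1.png",robot.snapshot("wrist"))
E
```

```text
1.7 [ 0.52201576 -0.01926234  0.25623393] [-3.13905423  0.00394739  0.12112887] 0.00032550186772772004 [-0.84677499 -1.37457935 -0.59794493]
64.85984595983666 [[0.121, -0.964, -0.236, 0.59], [-0.993, -0.118, -0.026, -0.011], [-0.002, 0.238, -0.971, 0.422], [0.0, 0.0, 0.0, 1.0]]
```

View pics/w1.png

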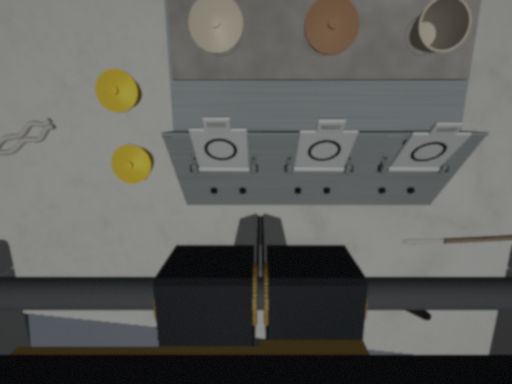

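The wrist view shows all three tags. Tab ends are at (216,119), (331,121) and (449,124). The right crucible is clearly open, and the other two have knobs.

```bash
python3 - <<'E'
from h import *
o=robot.get_obs(); print(o["tool_pos"],o["ee_rot"][2])
t=[ray("wrist",p,.138) for p in((216,119.5),(331,121.5),(449,124))]; print(np.round(t,4))
d=t[0]-t[2]; yaw=np.arctan2(-d[0],d[1]); print(np.degrees(yaw),np.linalg.norm(d))
ex=np.array([np.cos(yaw),np.sin(yaw),0]); ey=np.array([-ex[1],ex[0],0])
O=np.mean(t,0)-.057*ex; print("O",O)
print("tcp in stand",(o["tool_pos"]-O)@ex,(o["tool_pos"]-O)@ey)
for p in((216,24),(331,24)): q=ray("wrist",p,.127)-O; print("knob",q@ex,q@ey)
q=ray("wrist",(222,171),.088)-O;print("hinge",q@ex,q@ey)
E
```

```text
[ 0.52024669 -0.02083156  0.25707451] 0.11939897352401063
[[ 0.5805  0.0273  0.138 ]
 [ 0.5913 -0.0778  0.138 ]
 [ 0.602  -0.1861  0.138 ]]
5.763591409500803 0.21446267568640517
O [ 0.53455488 -0.08459891  0.138     ]
tcp in stand -0.007832077432267607 0.06488187666937709
knob 0.1394513386062719 0.10697145548921753
knob 0.14134523162374962 0.004835693169868602
hinge -4.543487865321451e-05 0.10799148173551958
```

Request:
carry_out([
  [255,[44,-21,0],0],
  [255,[44,-21,0],0],
  [255,[6,0,20],0],
  [255,[0,0,20],0],
  [255,[0,0,0],0],
  [255,[0,0,0],0],
])

```text
time: 2.35
tool_pos: [0.6071, 0.0293, 0.2198]
ee_rot: [3.141, 0.001, 0.115]
wrist_force: [0.2, -0.7, 0.1]
width: 0.0007
finger_force: 0.0
```

```bash
cat >s.py <<'E'
from h import *
o=robot.get_obs(); y=np.radians(6.4); ex=np.array([np.cos(y),np.sin(y)]); ey=np.array([-ex[1],ex[0]]); d=o["tool_pos"][:2]-[.536,-.083]
print("t",o["time"],"stand x,y,tipz mm",np.round(1e3*np.array([d@ex,d@ey,o["tool_pos"][2]-.014]),1),"F",np.round(o["wrist_force"],1),"yaw",round(np.degrees(o["ee_rot"][2]),1))
E
python3 s.py
```

```text
t 2.35 stand x,y,tipz mm [ 83.2 103.7 205.8] F [ 0.2 -0.7  0.1] yaw 6.6
```

Request:
carry_out([
  [255,[1,-1,25],0],
  [255,[0,0,25],0],
  [255,[0,0,20],0],
  [255,[0,0,12],0],
  [255,[0,0,9],0],
  [255,[0,0,0],0],
])

```text
time: 2.95
tool_pos: [0.6085, 0.0311, 0.1284]
ee_rot: [3.142, 0.001, 0.116]
wrist_force: [0.3, 0.3, 0.2]
width: 0.0002
finger_force: 0.0
```

Request:
carry_out([
  [255,[-6,0,0],0],
  [255,[-6,0,0],0],
  [255,[-6,0,0],0],
  [255,[-5,0,-1],0],
  [255,[-5,0,-2],0],
  [255,[-5,0,-2],0],
])

```text
time: 3.55
tool_pos: [0.5761, 0.0275, 0.1346]
ee_rot: [3.141, -0.002, 0.116]
wrist_force: [1.7, 0.5, 1.4]
width: 0.0004
finger_force: 0.8
```

```bash
python3 s.py
```

```text
t 3.55 stand x,y,tipz mm [ 52.1 105.3 120.6] F [1.7 0.5 1.4] yaw 6.6
```

Request:
carry_out([
  [255,[-6,0,-2],0],
  [255,[-6,0,-2],0],
  [255,[-6,0,-2],0],
  [255,[-6,0,-1],0],
  [255,[-6,0,0],0],
  [255,[-6,0,0],0],
  [255,[-5,0,0],0],
])

```text
time: 4.25
tool_pos: [0.5349, 0.0228, 0.1403]
ee_rot: [3.142, -0.0, 0.116]
wrist_force: [0.8, -0.0, -1.2]
width: 0.0003
finger_force: 0.7
```

```bash
python3 s.py
```

```text
t 4.25 stand x,y,tipz mm [ 10.7 105.2 126.3] F [ 0.8 -0.  -1.2] yaw 6.6
```

Request:
carry_out([
  [255,[-6,0,0],0],
  [255,[-6,0,0],0],
  [255,[-6,0,0],0],
  [255,[-6,0,1],0],
  [255,[-7,0,3],0],
  [255,[-7,0,4],0],
  [255,[-6,0,5],0],
  [255,[-2,0,6],0],
])

```text
time: 5.05
tool_pos: [0.4886, 0.0174, 0.121]
ee_rot: [3.141, 0.001, 0.116]
wrist_force: [0.3, -0.1, 1.2]
width: 0.0002
finger_force: 0.4
```

Request:
carry_out([
  [255,[-3,0,7],0],
  [255,[-3,0,7],0],
  [255,[-3,0,7],0],
  [255,[-3,0,6],0],
  [255,[-1,0,5],0],
  [255,[0,0,4],0],
])

```text
time: 5.65
tool_pos: [0.4765, 0.016, 0.0849]
ee_rot: [3.142, 0.001, 0.116]
wrist_force: [0.4, 0.2, 1.3]
width: 0.0006
finger_force: 0.4
```

```bash
python3 s.py
```

```text
t 5.65 stand x,y,tipz mm [-48.1 105.   70.9] F [0.4 0.2 1.3] yaw 6.6
```

Request:
carry_out([
  [255,[0,0,3],0],
  [255,[0,0,3],0],
  [255,[0,0,3],0],
  [255,[0,0,2],0],
  [255,[0,0,0],0],
])

```text
time: 6.15
tool_pos: [0.4765, 0.016, 0.074]
ee_rot: [-3.142, 0.001, 0.116]
wrist_force: [0.3, -0.1, 0.8]
width: 0.0006
finger_force: 0.1
```

```bash
python3 s.py
```

```text
t 6.15 stand x,y,tipz mm [-48.1 105.   60. ] F [ 0.3 -0.1  0.8] yaw 6.6
```

Request:
carry_out([
  [255,[0,0,1],0],
  [255,[0,0,1],0],
  [255,[0,0,0],0],
])

```text
time: 6.45
tool_pos: [0.4767, 0.016, 0.0724]
ee_rot: [3.141, 0.0, 0.116]
wrist_force: [0.0, -0.8, 0.3]
width: 0.0009
finger_force: 0.2
```

Request:
carry_out([
  [255,[0,0,1],0],
  [255,[0,0,0],0],
])

```text
time: 6.65
tool_pos: [0.4767, 0.016, 0.0714]
ee_rot: [3.141, 0.0, 0.116]
wrist_force: [0.4, -0.1, 0.9]
width: 0.0002
finger_force: 0.3
```

Request:
carry_out([
  [255,[0,0,1],0],
  [255,[0,0,0],0],
])

```text
time: 6.85
tool_pos: [0.4766, 0.016, 0.0703]
ee_rot: [3.141, 0.0, 0.116]
wrist_force: [0.9, 0.3, 0.8]
width: 0.0003
finger_force: 0.3
```

Request:
carry_out([
  [255,[0,0,1],0],
  [255,[0,0,0],0],
])

```text
time: 7.05
tool_pos: [0.4766, 0.016, 0.0693]
ee_rot: [3.142, 0.0, 0.116]
wrist_force: [-0.3, -0.5, 1.3]
width: 0.0005
finger_force: 0.3
```

Request:
carry_out([
  [255,[0,0,0.5],0],
  [255,[0,0,0.5],0],
  [255,[0,0,0],0],
])

```text
time: 7.35
tool_pos: [0.4767, 0.016, 0.0684]
ee_rot: [3.142, 0.0, 0.116]
wrist_force: [0.6, 0.3, 0.8]
width: 0.0005
finger_force: 0.3
```

Request:
carry_out([
  [255,[0,0,0.5],0],
  [255,[0,0,0.5],0],
  [255,[0,0,0],0],
])

```text
time: 7.65
tool_pos: [0.477, 0.016, 0.0678]
ee_rot: [3.141, -0.001, 0.116]
wrist_force: [-0.8, 0.7, 3.1]
width: 0.0005
finger_force: 1.3
```

Request:
carry_out([
  [255,[0,0,-10],0],
  [255,[0,0,-40],0],
  [255,[0,0,-45],0],
  [255,[0,0,-45],0],
  [255,[36,29,0],0],
  [255,[36,29,0],0],
  [255,[36,29,0],0],
  [255,[25,18,0],0],
])

```text
time: 8.45
tool_pos: [0.6227, -0.0747, 0.2072]
ee_rot: [3.141, 0.0, 0.115]
wrist_force: [0.8, -0.4, -0.7]
width: 0.0004
finger_force: 0.0
```

Request:
carry_out([
  [255,[0,0,0],0],
  [255,[0,0,0],0],
])

```text
time: 8.65
tool_pos: [0.6209, -0.0731, 0.2067]
ee_rot: [-3.141, 0.002, 0.115]
wrist_force: [-0.2, 0.9, -0.7]
width: 0.0003
finger_force: 0.0
```

```bash
python3 s.py; python3 - <<'E'
from h import *
cv2.imwrite("pics/s2.png",cv2.resize(robot.snapshot("scene")[140:320,180:380],None,fx=3,fy=3))
E
```

```text
t 8.65 stand x,y,tipz mm [ 85.4   0.4 192.7] F [-0.2  0.9 -0.7] yaw 6.6
```

View pics/s2.png

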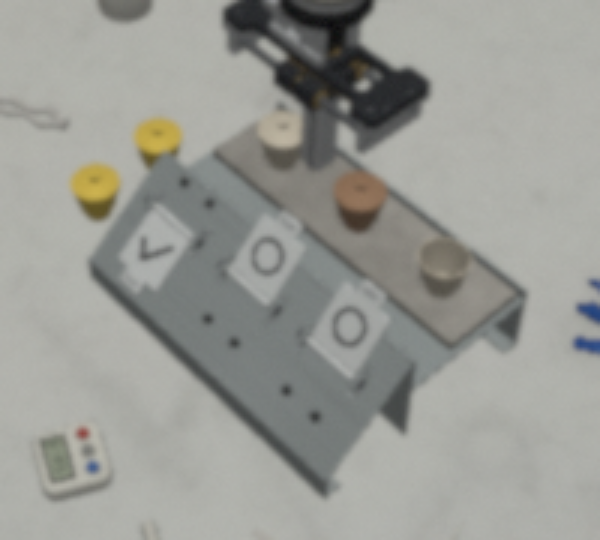

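The left tag lies flat with its tick showing (crop ~155,245), and the crucibles haven't moved. I'll repeat the motion on the middle tag.

Request:
carry_out([
  [255,[-1,0,25],0],
  [255,[0,0,25],0],
  [255,[0,0,15],0],
  [255,[0,0,8],0],
  [255,[0,0,5],0],
  [255,[0,0,0],0],
])

```text
time: 9.3
tool_pos: [0.6199, -0.0729, 0.1297]
ee_rot: [3.141, -0.0, 0.116]
wrist_force: [-0.6, -0.3, -0.3]
width: 0.0008
finger_force: 0.0
```

Request:
carry_out([
  [255,[-6,0,0],0],
  [255,[-6,0,0],0],
  [255,[-6,0,0],0],
  [255,[-5,0,-1],0],
  [255,[-5,0,-2],0],
  [255,[-5,0,-2],0],
])

```text
time: 9.9
tool_pos: [0.5868, -0.077, 0.1349]
ee_rot: [3.141, -0.0, 0.116]
wrist_force: [1.6, -0.4, 1.0]
width: 0.0004
finger_force: 0.7
```

```bash
python3 s.py
```

```text
t 9.9 stand x,y,tipz mm [ 51.1   0.3 120.9] F [ 1.6 -0.4  1. ] yaw 6.6
```

Request:
carry_out([
  [255,[-6,0,-2],0],
  [255,[-6,0,-2],0],
  [255,[-6,0,-2],0],
  [255,[-6,0,-1],0],
  [255,[-6,0,0],0],
  [255,[-6,0,0],0],
  [255,[-5,0,0],0],
])

```text
time: 10.6
tool_pos: [0.546, -0.0816, 0.1413]
ee_rot: [3.142, -0.0, 0.116]
wrist_force: [2.3, -0.2, -0.3]
width: 0.0007
finger_force: 0.6
```

Request:
carry_out([
  [255,[-6,0,0],0],
  [255,[-6,0,0],0],
  [255,[-6,0,0],0],
  [255,[-6,0,1],0],
  [255,[-7,0,3],0],
  [255,[-7,0,4],0],
  [255,[-6,0,5],0],
  [255,[-2,0,6],0],
])

```text
time: 11.4
tool_pos: [0.4998, -0.087, 0.122]
ee_rot: [3.141, 0.001, 0.116]
wrist_force: [-0.4, -0.3, 0.7]
width: 0.0004
finger_force: 0.4
```

Request:
carry_out([
  [255,[-3,0,7],0],
  [255,[-3,0,7],0],
  [255,[-3,0,7],0],
  [255,[-3,0,6],0],
  [255,[-1,0,5],0],
  [255,[0,0,4],0],
  [255,[0,0,3],0],
  [255,[0,0,3],0],
])

```text
time: 12.2
tool_pos: [0.488, -0.0885, 0.0804]
ee_rot: [3.141, -0.0, 0.116]
wrist_force: [0.3, -0.5, 0.7]
width: 0.0007
finger_force: 0.4
```

```bash
python3 s.py
```

```text
t 12.2 stand x,y,tipz mm [-48.3  -0.1  66.4] F [ 0.3 -0.5  0.7] yaw 6.6
```

Stop expected around TCP z 0.068.

Request:
carry_out([
  [255,[0,0,3],0],
  [255,[0,0,2],0],
  [255,[0,0,2],0],
  [255,[0,0,2],0],
  [255,[0,0,1],0],
  [255,[0,0,0],0],
])

```text
time: 12.8
tool_pos: [0.4877, -0.0884, 0.0703]
ee_rot: [-3.142, 0.0, 0.116]
wrist_force: [-0.4, -0.9, 1.0]
width: 0.0003
finger_force: 0.2
```

Request:
carry_out([
  [255,[0,0,0.5],0],
  [255,[0,0,0.5],0],
  [255,[0,0,0],0],
])

```text
time: 13.1
tool_pos: [0.4879, -0.0885, 0.0695]
ee_rot: [3.141, -0.0, 0.116]
wrist_force: [1.2, 0.4, 1.1]
width: 0.0004
finger_force: 0.3
```

Request:
carry_out([
  [255,[0,0,0.5],0],
  [255,[0,0,0.5],0],
  [255,[0,0,0],0],
])

```text
time: 13.4
tool_pos: [0.4879, -0.0885, 0.0684]
ee_rot: [3.141, -0.0, 0.116]
wrist_force: [-0.6, 0.4, 0.5]
width: 0.0002
finger_force: 0.3
```

Request:
carry_out([
  [255,[0,0,0.5],0],
  [255,[0,0,0],0],
])

```text
time: 13.6
tool_pos: [0.4878, -0.0884, 0.0679]
ee_rot: [3.142, 0.0, 0.116]
wrist_force: [-0.0, 0.3, 0.9]
width: 0.0007
finger_force: 0.3
```

Request:
carry_out([
  [255,[0,0,0.5],0],
  [255,[0,0,0.5],0],
  [255,[0,0,0],0],
])

```text
time: 13.9
tool_pos: [0.4878, -0.0884, 0.0668]
ee_rot: [3.142, 0.0, 0.116]
wrist_force: [0.3, -0.4, 0.2]
width: 0.0006
finger_force: 0.3
```

Request:
carry_out([
  [255,[0,0,0.5],0],
  [255,[0,0,0.5],0],
  [255,[0,0,0],0],
])

```text
time: 14.2
tool_pos: [0.4881, -0.0885, 0.0664]
ee_rot: [3.141, -0.0, 0.116]
wrist_force: [-1.0, 0.3, 3.8]
width: 0.0005
finger_force: 1.4
```

Stop reached. Retracting and checking.

Request:
carry_out([
  [255,[0,0,-10],0],
  [255,[0,0,-40],0],
  [255,[-10,0,-40],0],
  [255,[-40,0,-20],0],
  [255,[-40,0,0],0],
  [255,[-40,0,0],0],
  [255,[0,0,0],0],
  [255,[0,0,0],0],
])

```text
time: 15.0
tool_pos: [0.3588, -0.1036, 0.1766]
ee_rot: [3.141, -0.002, 0.115]
wrist_force: [0.0, -0.2, -0.4]
width: 0.0003
finger_force: 0.0
```

```bash
python3 s.py; python3 - <<'E'
from h import *
cv2.imwrite("pics/w3.png",robot.snapshot("wrist"))
E
```

```text
t 15.0 stand x,y,tipz mm [-178.4   -0.7  162.6] F [ 0.  -0.2 -0.4] yaw 6.6
```

View pics/w3.png

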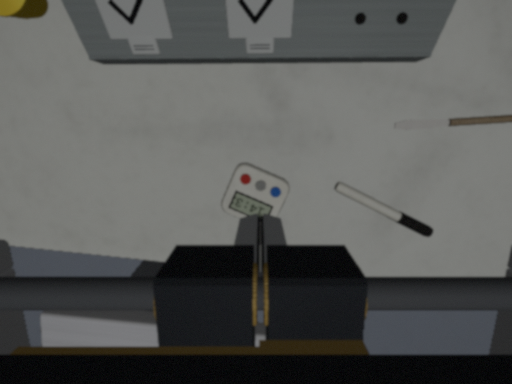

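Both ticks are showing, at (128,10) and (255,10), and both tags lie flat on the lower panel. The arm is clear of everything.

```bash
python3 -c "
from bench import robot
print(robot.close_job())"
```

```text
the job is handed in; nothing more can be done
None
```

The left and middle tags, in front of the two lidded crucibles, are pushed over flat and show their ticks; the right tag, in front of the open crucible, was not touched, and the job is handed in (no verdict was returned).

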